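# Close the drain and wedge the gel cassette against its gasket

### The arm

A 6-joint arm with a two-finger parallel gripper is mounted at the origin on a cart in front of the work surface, level with it; the furniture and walls round the work are solid. World frame = base frame: x ahead of the robot, y to its left, z up, the work surface at z = 0. Lengths are in m, angles in degrees, forces in N, time in s.
With the tool pointing down it reaches from about 0.35 to 0.875 m from the base axis. Payload 4.2 kg.
Tool frame: the origin (TCP) lies between the finger pads, 19 mm behind the fingertips; this is the grasp point; z points along the fingers, y is the line along which they close (so a half turn about z gives the same grasp; the last joint's range is limited). The gripper opens to 87 mm and grips with 3 to 60 N. Pads are 19 mm wide; open, the fingers measure 117 mm over their backs; the gripper's body (75 mm by 190 mm) begins 51 mm behind the grasp point.
Start: joints at [81.853, 22.042, 0.453, 0, -68.411, -14.817], TCP at [0.244, 0.575, 0.241] pointing down, gripper open.
Joint ranges: [-179.83, 179.83], [-69.29, 118.12], [-61.27, 80.66], [-181.25, 117.63], [-171.15, -9.14], [-177.46, 177.46]. Speed limits (degrees/s): [159.86, 159.86, 180, 180, 180, 180].

### API

Orientations are given as a 3x3 rotation matrix whose columns are the frame's x, y, z axes.
In Python, from station import sense, capture, finish_job, spot_in, tip_of gives the robot as it stands. The module is installed in compiled form; this text tells all that it offers.
- The arm moves only by the tool servo_tool, never from a script. Its arguments are lists of equal length, an entry for each row: "slide": the shift along the tool's x, y, z in m, a list of three; "spin": the turn about the tool's z in degrees; "grip": the closure, from 0 (fully open) to 1 (shut). A call has exactly 5 rows; each row is the pose to reach, as a shift and turn from the pose commanded when the call began, along the tool's axes at that moment; what a row does not reach only later rows make up. A row lasts 1/12 s, in which the tool goes at most 41.7 mm and 7.16 degrees, less where a joint would pass 70% of its speed; a pose out of reach is approached as far as the arm can. A call with a gripper value outside its range is refused whole. The fingers move at their own pace and stop on an object; the grip force is fixed at half the most. Time passes only in rows, so rows that repeat a pose let the fingers close, or fill a call up. It gives the time, the measured TCP pose, the force, the opening and the grip force at its end, in the units of the state.
- sense(): the state, without advancing time (a new reading comes with each control period).
- capture(name): name is "scene" or "top"; returns a dict with "pixels" (400x640x3 uint8, blue, green, red), "depth" (400x640 float32, m along the optical axis (not along the pixel's ray), 0 where there is no reading), "fx", "fy", "cx", "cy" (pixels), "R" (3x3) and "t" (3): a world point X has camera coordinates R X + t. Camera axes: x right, y down, z forward; pixel columns grow to the right and rows downward; lengths in m; the calibration is good to about 2 mm. A picture is of the moment at which its call begins.
- finish_job(): hands the job in; it is judged then, once.
Trained networks look in the newest picture that a camera, given by its name, has taken for a name from the list of things; names that differ only in an ending like _2 or _b are one class to them, and where a whole thing is asked for, a point or a joint stands for the part that bears it (a point fixed in the world has none). Each returns a list of dicts, best first, with "conf" (0 to 1); they miss things now and then, are a little off and sometimes report something else, mostly with a low value. They report only what shows in the picture. A call takes as long as a camera call. They do not tell look-alikes from the thing itself.
- spot_in(thing, camera): "point" ([x, y, z] in m, in world coordinates, good to about 4 mm: the middle of the surface that is visible of it).
- tip_of(thing, camera): "point" ([x, y, z] in m, in world coordinates, good to about 4 mm: a listed point, or the origin of a listed thing).
The state is a dict: "time_s": time; "joints": joint angles; "joint_velocities": joint speeds; "effort": joint torques, N m; "tcp_pos": TCP position; "ee_rot": TCP orientation; "wrist_force": force on the tool from outside, world axes, zero at the start; "moment": the same for the moment, N m; "gripper_width": opening from 0.0 (shut) to 1.0 (fully open); "gripper_force": force on a finger pad.
Only numpy, scipy, OpenCV 4.12 (cv2) and the standard library are available. Lean on these libraries where they do the work, as an engineer would, in place of code of your own. Each camera call takes 0.05 s, during which the arm holds its last target. There are 200 camera calls.

### The job

Get the gel tank ready to fill: first shut the drain tap by turning its handle square across the spout. Then take the tension wedge out of the drying rack, slide it down into the bay that has room for it, behind the gel cassette, with its flat face to the cassette and its sloping face to the tank wall, and push it down until the cassette stands upright and pressed flush against the core's gasket. Firmly but not by brute force, for the plates are glass; finish still gripping the wedge and pressing it down, while I fill the tank and look for leaks, and leave the other things on the bench where they are.

Things in the scene. Friction and masses are not known exactly. Their poses are not given: they have to be found in the camera images.
- tank: Clear open-topped gel tank, fixed, outside 108 (x) x 103 (y) x 100 mm high, walls 4 mm, floor 6 mm thick. Origin: centre of its underside; x along its length. The drain spout leaves its -x end at 34 mm height. A core along the middle parts it into two bays; one (either) holds the cassette, the other the dam.
- core: White U-shaped core fixed in the tank, 94 (x) x 40 (y) mm, 94 mm high with two contact pins up to 100 mm; same origin and axes as the tank. Black gaskets on both faces, at y = +20 and -20 mm.
- bay_left (a point): Middle of the left bay's mouth (tank y = +33.75 mm, at the rim, 100 mm high; axes as the tank). The bay is 27.5 mm wide at the rim, from gasket (y = 20 mm) to side wall (y = 47.5 mm). Two upright ribs (10 mm wide, at x = +-29 mm) slope inward 1 in 8 down that wall: flush with it at the rim, 9.5 mm into the bay at 24 mm above the bench.
- bay_right (a point): The same for the right bay, mirrored (tank y = -33.75 mm). In the cassette's bay, when the cassette is flush and the wedge home behind it, the wedge's foot is 24 mm above the bench, centred 33 mm from the tank's middle plane (y = +33 or -33 mm); from there it only squeezes, a mm or two deeper, and friction holds it.
- tap (a joint): Angle of the drain tap's handle about the vertical, counterclockwise from above: 0 or pi = bar square across the spout (shut), pi/2 = bar in line with the spout (open). It starts more or less open, turns from -0.3 to 3.45 and stays where it is left (about 0.06 N m); no click at the shut position.
- tap_grip (a point): On the tap's axis, where the TCP goes to pinch its handle from above and turn it in place: 78 mm above the bench, 116 mm from the tank's centre along -x. The handle is a grey bar 56 mm long, 9 mm thick, from 61 to 83 mm high, along this point's y axis (it turns with it). The white body below is 26 mm wide, up to 54 mm high.
- cassette: Gel cassette: two clear plates, 90 (x) x 8 (y) x 84 mm high, a white comb in its top 10 mm higher (look only). Origin: centre of its underside. It stands loose and upright on the tank's floor, 1 to 5 mm off the gasket, x axis along the tank's. Flush: its centre 24 mm from the tank's middle plane.
- dam: Grey blanking dam, fixed in the other bay: plate 90 x 8 x 84 mm with a 42 mm wide boss that stands out 11 mm on both faces. Origin: centre of its underside. It leaves a gap of less than 9 mm behind it, too narrow for the wedge.
- wedge: Grey tension wedge, 76 mm wide (x), 126 mm high, about 140 g. Origin: centre of its foot's underside, z up. Foot 10 mm thick (y -5 to +5 mm). Flat face at y = +5 mm over the whole height; the other slopes out 1 in 8 (19.5 mm thick at 76 mm height, broad part ends at 84 mm). Above, a handle 44 mm wide, 14 mm thick (y -9 to +5 mm). Stands upright and loose in the rack.
- wedge_grip (a point): Middle of the wedge's handle, 110 mm above its foot: the place for the TCP when the handle is pinched from above across its 14 mm thickness (the wedge's y axis).
- rack: White drying rack, fixed, 130 (x) x 72 (y) mm, base 8 mm high, teeth to 33 mm. Origin: centre of its underside. The wedge stands in the slot at x = -30 mm, flat face toward the rack's -x; 30 mm straight up clears the teeth. Two glass plates 90 mm wide, up to 92 mm high, stand at x = +21 and +33 mm.
- timer: Bystander: white timer 60 x 66 x 17 mm.
- marker_black: Bystander: marker pen 138 mm long, lying left of the tank.
- flask_3: Bystander: culture flask 120 x 62 x 41 mm.
- dish_3: Bystander: petri dish, 60 mm.
- tip_box: Bystander: box of pipette tips 90 x 122 x 87 mm.
- plate_96: Bystander: well plate 84 x 126 x 18 mm.
Mind the look-alikes: they are no part of the job. Leave any pink look-alike of the wedge alone.

How it is judged:
By the outcome, as a careful person would: the job done as asked, in the order asked, and still so for the second after the job is handed in, while the arm keeps its last pose, push and grip.
It also fails if it takes over 51 s, if anything falls off the work surface, if the arm or the gripper's body presses on something with over 40 N, if the wrist force passes 120 N, or if a joint passes its speed limit or range.

## Working session

There is one attempt and no reset: what is moved stays moved. The work goes in short steps, Python scripts to look and compute and a tool call to move; the robot and the scene stay as the last step left them, time stands still between calls to the robot, and variables do not carry over. Pictures are saved under pics/ and viewed, at most 10 in all, crops included, and the job is handed in when it is done.

Besides the shell and the picture viewer there is one more tool, called after "Emit:" as a command line: name --pt "numbers of a row" for each row, then --argument value for the rest. servo_tool: Moves the arm, as the interface text tells. Its arguments: {"type":"object","properties":{"slide":{"type":"array"},"spin":{"type":"array"},"grip":{"type":"array"}},"required":["slide","spin","grip"]}

```bash
mkdir -p pics; cat > h.py <<'E'
import numpy as np, cv2
from station import *
def cloud(c):
    d=c["depth"]; v,u=np.indices(d.shape)
    P=np.stack([(u-c["cx"])*d/c["fx"],(v-c["cy"])*d/c["fy"],d],-1)
    return (P-np.array(c["t"]))@np.array(c["R"])   # R^T (P-t)
def pix(c,X):
    p=np.array(c["R"])@np.array(X)+np.array(c["t"]); return (p[0]/p[2]*c["fx"]+c["cx"],p[1]/p[2]*c["fy"]+c["cy"])
E
python3 - <<'E'
from h import *
s=sense(); print({k:np.round(s[k],3).tolist() for k in s})
for n in("scene","top"):
    c=capture(n); cv2.imwrite(f"pics/{n}0.png",c["pixels"]); print(n,c["fx"],np.round(c["R"],3).tolist(),np.round(c["t"],3))
    for t in("tank","core","bay_left","bay_right","tap_grip","tap","cassette","dam","wedge","wedge_grip","rack"):
        print(t,[(round(r["conf"],2),np.round(r["point"],3).tolist()) for r in tip_of(t,n)[:3]] if t!="tap" else "", [(round(r["conf"],2),np.round(r["point"],3).tolist()) for r in spot_in(t,n)[:3]] if t in("tap","dam","cassette","wedge") else "")
E
```

```text
{'time_s': 0.0, 'joints': [81.852, 22.092, 0.379, -0.031, -68.411, -14.817], 'joint_velocities': [0.042, 0.087, -0.053, 0.073, 0.022, 0.049], 'effort': [-0.002, -39.066, 18.741, 4.22, 0.011, -0.0], 'tcp_pos': [0.244, 0.575, 0.24], 'ee_rot': [[0.921, -0.39, -0.001], [-0.39, -0.921, -0.002], [0.0, 0.002, -1.0]], 'wrist_force': [0.595, -1.352, -0.181], 'moment': [-0.025, -0.007, -0.013], 'gripper_force': 0.0, 'gripper_width': 0.996}
scene 519.2838139599199 [[0.772, -0.636, 0.019], [-0.389, -0.494, -0.777], [0.504, 0.593, -0.629]] [-0.3    0.399  0.968]
tank [(0.71, [0.591, 0.068, -0.001])] 
core [] 
bay_left [(0.64, [0.477, 0.317, 0.118]), (0.62, [0.591, 0.102, 0.096])] 
bay_right [(0.87, [0.592, 0.036, 0.098])] 
tap_grip [(0.56, [0.666, 0.219, -0.001]), (0.43, [0.47, 0.066, 0.081]), (0.32, [0.588, 0.096, 0.007])] 
tap  [(0.48, [0.47, 0.06, 0.079])]
cassette [(0.83, [0.59, 0.098, 0.005]), (0.74, [0.59, 0.069, 0.001]), (0.69, [0.592, 0.101, 0.097])] [(0.81, [0.6, 0.094, 0.087]), (0.25, [0.48, 0.16, 0.012])]
dam [(0.46, [0.592, 0.101, 0.096])] [(0.54, [0.588, 0.038, 0.085])]
wedge [(0.94,
[... 414 characters left out ...]
ore [(0.68, [0.478, 0.164, -0.0]), (0.57, [0.591, 0.07, 0.003]), (0.49, [0.593, 0.033, 0.099])] 
bay_left [(0.72, [0.589, 0.102, 0.102])] 
bay_right [(0.67, [0.589, 0.034, 0.097]), (0.25, [0.588, 0.041, 0.004])] 
tap_grip [(0.44, [0.476, 0.068, 0.077])] 
tap  [(0.64, [0.579, 0.066, 0.079])]
cassette [(0.61, [0.595, 0.093, 0.006])] [(0.62, [0.596, 0.098, 0.085])]
dam [(0.56, [0.505, 0.325, 0.004]), (0.51, [0.59, 0.04, 0.002])] [(0.82, [0.588, 0.041, 0.086])]
wedge [(0.7, [0.565, 0.482, 0.0]), (0.68, [0.479, 0.316, 0.006])] [(0.79, [0.474, 0.312, 0.092]), (0.46, [0.472, 0.07, 0.08])]
wedge_grip [(0.7, [0.472, 0.319, 0.118]), (0.55, [0.565, 0.483, 0.108])] 
rack [(0.71, [0.503, 0.327, -0.001])]
```

View pics/top0.png

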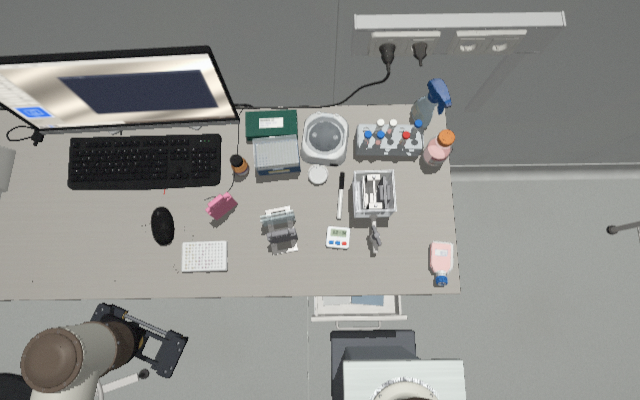

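View pics/scene0.png

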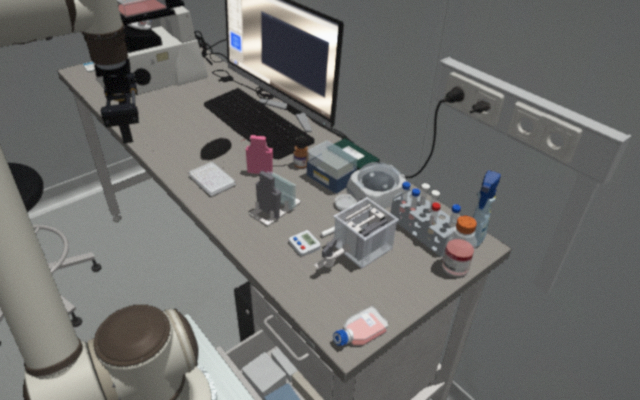

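```bash
cat > m.py <<'E'
from h import *
c=capture("top"); P=cloud(c); im=c["pixels"]
a=cv2.resize(im[160:265,255:405],None,fx=5,fy=5,interpolation=cv2.INTER_CUBIC)
cv2.imwrite("pics/topcrop.png",a)
s=capture("scene"); b=cv2.resize(s["pixels"][160:280,240:400],None,fx=5,fy=5,interpolation=cv2.INTER_CUBIC); cv2.imwrite("pics/scenecrop.png",b)
Q=np.vstack([P[(c["depth"]>0)],cloud(s)[s["depth"]>0]])
def box(n,x0,x1,y0,y1,z0,z1,Q=Q):
    m=(Q[:,0]>x0)&(Q[:,0]<x1)&(Q[:,1]>y0)&(Q[:,1]<y1)&(Q[:,2]>z0)&(Q[:,2]<z1); q=Q[m]
    if len(q)<5: print(n,len(q));return
    r=cv2.minAreaRect((q[:,:2]*1000).astype(np.float32)); print(n,len(q),"mean",q.mean(0).round(4),"rect",np.round(r[0],1),np.round(r[1],1),round(r[2],1),"pca",np.degrees(np.arctan2(*np.linalg.svd(q[:,:2]-q[:,:2].mean(0),full_matrices=0)[2][0][::-1])).round(1))
A=P[c["depth"]>0];B=cloud(s)[s["depth"]>0]
for t,Q_ in(("top",A),("scene",B)):
    print(t)
    box("tap",.43,.515,.02,.12,.066,.09,Q_)
    box("tankrim",.52,.66,0,.14,.094,.105,Q_)
    box("core+rim",.52,.66,0,.14,.08,.11,Q_)
    box("wedgehandle",.43,.5,.27,.36,.1,.13,Q_)
    box("wedgeall",.43,.5,.27,.36,.04,.13,Q_)
    box("glass",.5,.58,.26,.40,.05,.1,Q_)
    box("rackbase",.4,.6,.24,.42,.005,.034,Q_)
E
python3 m.py
```

```text
top
tap 99 mean [0.4761 0.0673 0.0808] rect [476.2  66.6] [54.8 15.5] 22.5 pca -161.9
tankrim 590 mean [0.5929 0.0706 0.0989] rect [592.7  68.3] [115.  109.4] 1.1 pca 177.8
core+rim 1143 mean [0.5936 0.0642 0.0937] rect [592.7  68.3] [115.  109.4] 1.1 pca -174.2
wedgehandle 35 mean [0.4734 0.3131 0.1162] rect [476.2 317.2] [12.6 57.6] 6.7 pca -80.6
wedgeall 212 mean [0.4765 0.3131 0.0865] rect [481.1 316.4] [21.2 75.9] 11.5 pca -78.3
glass 283 mean [0.5304 0.3287 0.0772] rect [531.5 329.1] [17.2 89.7] 10.7 pca 100.7
rackbase 460 mean [0.5005 0.3241 0.0121] rect [501.1 328.3] [177.1 196.4] 89.5 pca -170.7
scene
tap 141 mean [0.4699 0.0649 0.079 ] rect [473.5  67.1] [57.6 14.5] 23.7 pca -162.5
tankrim 682 mean [0.5882 0.0729 0.0989] rect [588.8  70.7] [117.2 112.8] 1.3 pca -177.3
core+rim 1564 mean [0.588  0.0686 0.0927] rect [588.8  70.7] [117.2 112.8] 1.3 pca -167.4
wedgehandle 143 mean [0.4722 0.3104 0.1151] rect [471.3 310.9] [17.5 48.4] 29.4 pca -72.6
wedgeall 597 mean [0.4722 0.3098 0.0821] rect [476. 317.] [24.6 80.8] 12.5 pca -74.9
glass 336 mean [0.5271 0.3165 0.0762] rect [528.  330.9] [22.8 94.3] 8.6 pca -79.3
rackbase 529 mean [0.4839 0.3102 0.0156] rect [498.9 332.9] [179.7 179.3] 2.0 pca 155.6
```

View pics/topcrop.png

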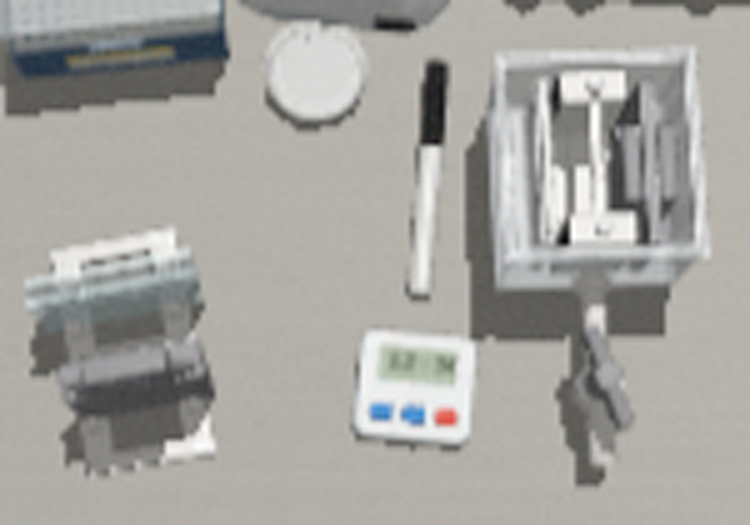

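View pics/scenecrop.png

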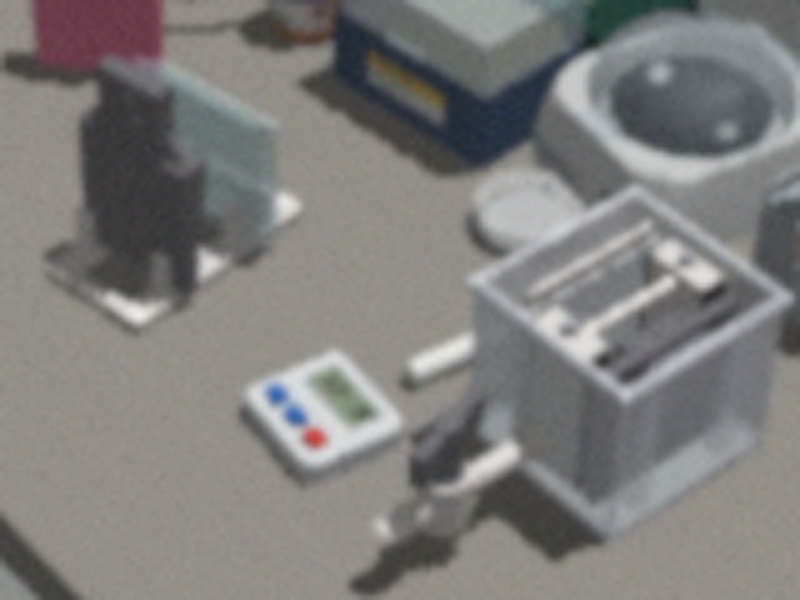

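The cassette is in the left (+y) bay (comb at topcrop px 540,150) and the dam is in the right one. The tap bar runs at about 20° to the spout (px 605,380). The wedge stands in the near slot of the rack (px 135,375).

```bash
cat > plan.py <<'E'
from h import *
def plan(*way):
    "way: (x,y,z,psi) per call; prints slide, spin for each call"
    s=sense(); p=np.array(s["tcp_pos"]); R=np.array(s["ee_rot"]); a=np.degrees(np.arctan2(R[1,0],R[0,0]))
    print("now",p.round(4),round(a,2),"t",round(s["time_s"],2),"q6",round(s["joints"][5],1),"F",np.round(s["wrist_force"],1),"w",round(s["gripper_width"],3))
    for w in way:
        d=np.array(w[:3])-p; r=np.radians(a); X=[np.cos(r),np.sin(r),0];Y=[np.sin(r),-np.cos(r),0]
        print("slide",np.round([d@X,d@Y,-d[2]],4).tolist(),"spin",round((a-w[3]+180)%360-180,2))
        p=np.array(w[:3]);a=w[3]
E
python3 -c "
from plan import *
plan((.31,.41,.235,-57),(.38,.24,.22,-91),(.45,.09,.18,-125),(.4748,.067,.13,-159),(.4748,.067,.078,-159))"
```

```text
now [0.2438 0.5755 0.2413] -22.96 t 1.6 q6 -14.8 F [ 0.2 -0.5  0.2] w 1.002
slide [0.1255, 0.1265, 0.0063] spin 34.04
slide [0.1807, 0.0339, 0.015] spin 34
slide [0.1488, -0.0726, 0.04] spin 34
slide [0.0046, -0.0335, 0.05] spin 34
slide [0.0, 0.0, 0.052] spin 0
```

Emit:
servo_tool --pt "0.025 0.025 0" --pt "0.05 0.05 0.002" --pt "0.075 0.076 0.004" --pt "0.1 0.101 0.005" --pt "0.1255 0.1265 0.006" --spin '[7, 14, 20, 27, 34]' --grip '[0.3, 0.3, 0.3, 0.3, 0.3]'

```text
time_s: 2.02
tcp_pos: [0.3103, 0.4085, 0.2352]
ee_rot: [[0.541, -0.841, 0.0], [-0.841, -0.541, 0.0], [-0.0, -0.0, -1.0]]
wrist_force: [0.2, 0.5, -0.3]
gripper_width: 0.734
gripper_force: 0.0
```

Emit:
servo_tool --pt "0.036 0.007 0.003" --pt "0.072 0.014 0.006" --pt "0.108 0.02 0.009" --pt "0.145 0.027 0.012" --pt "0.181 0.034 0.015" --spin '[7, 14, 20, 27, 34]' --grip '[0.3, 0.3, 0.3, 0.3, 0.3]'

```text
time_s: 2.43
tcp_pos: [0.3805, 0.2381, 0.2205]
ee_rot: [[-0.022, -1.0, 0.001], [-1.0, 0.022, 0.001], [-0.001, -0.001, -1.0]]
wrist_force: [0.7, -0.2, 0.2]
gripper_width: 0.704
gripper_force: 0.0
```

Emit:
servo_tool --pt "0.03 -0.015 0.008" --pt "0.06 -0.03 0.016" --pt "0.09 -0.044 0.024" --pt "0.12 -0.058 0.032" --pt "0.149 -0.073 0.04" --spin '[7, 14, 20, 27, 34]' --grip '[0.3, 0.3, 0.3, 0.3, 0.3]'

```text
time_s: 2.85
tcp_pos: [0.451, 0.0879, 0.1803]
ee_rot: [[-0.578, -0.816, 0.001], [-0.816, 0.578, 0.0], [-0.001, -0.0, -1.0]]
wrist_force: [1.2, 0.7, -0.3]
gripper_width: 0.701
gripper_force: 0.0
```

Emit:
servo_tool --pt "0.002 -0.01 0.01" --pt "0.004 -0.02 0.02" --pt "0.0046 -0.03 0.03" --pt "0.0046 -0.0335 0.045" --pt "0.0046 -0.0335 0.05" --spin '[7, 14, 20, 27, 34]' --grip '[0.3, 0.3, 0.3, 0.3, 0.3]'

```text
time_s: 3.27
tcp_pos: [0.4753, 0.0657, 0.1286]
ee_rot: [[-0.936, -0.352, -0.002], [-0.352, 0.936, -0.001], [0.002, 0.0, -1.0]]
wrist_force: [-0.1, -0.6, 0.2]
gripper_width: 0.698
gripper_force: 0.0
```

```bash
python3 -c "
from plan import *
plan((.4748,.067,.078,-159))
c=capture('scene');cv2.imwrite('pics/tap1.png',cv2.resize(c['pixels'][180:330,250:450],None,fx=4,fy=4,interpolation=cv2.INTER_CUBIC))"
```

```text
now [0.4753 0.0657 0.1286] -159.41 t 3.27 q6 -96.7 F [-0.1 -0.6  0.2] w 0.698
slide [-0.0, 0.0014, 0.0506] spin -0.41
```

Emit:
servo_tool --pt "0 0.001 0.015" --pt "0 0.001 0.03" --pt "0 0.001 0.045" --pt "0 0.001 0.0505" --pt "0 0.001 0.0505" --spin '[0, 0, 0, 0, 0]' --grip '[0.3, 0.3, 0.3, 0.3, 0.5]'

```text
time_s: 3.73
tcp_pos: [0.4745, 0.0673, 0.0789]
ee_rot: [[-0.933, -0.361, -0.002], [-0.361, 0.933, -0.001], [0.002, -0.0, -1.0]]
wrist_force: [0.3, -0.1, 0.3]
gripper_width: 0.67
gripper_force: 0.0
```

Emit:
servo_tool --pt "0 0 0" --pt "0 0 0" --pt "0 0 0" --pt "0 0 0" --pt "0 0 0" --spin '[0, 0, 0, 0, 0]' --grip '[0.7, 0.8, 0.9, 1, 1]'

```text
time_s: 4.15
tcp_pos: [0.4754, 0.0676, 0.0803]
ee_rot: [[-0.933, -0.359, 0.001], [-0.359, 0.933, 0.001], [-0.001, 0.0, -1.0]]
wrist_force: [-0.2, 0.3, 0.1]
gripper_width: 0.331
gripper_force: 0.0
```

```bash
python3 -c "
from plan import *
plan((.4748,.067,.078,-124),(.4748,.067,.078,-89))
c=capture('scene');cv2.imwrite('pics/tap1.png',cv2.resize(c['pixels'][180:330,250:450],None,fx=4,fy=4,interpolation=cv2.INTER_CUBIC))
print(sense()['moment'])"
```

```text
now [0.4754 0.0676 0.0803] -158.95 t 4.15 q6 -96.5 F [-0.2  0.3  0.1] w 0.331
slide [0.0008, -0.0004, 0.0023] spin -34.95
slide [0.0, 0.0, -0.0] spin -35
[ 0.00470784 -0.0962134   0.02800024]
```

Fingers are still closing, so I'll continue.

Emit:
servo_tool --pt "0 0 0.002" --pt "0 0 0.002" --pt "0 0 0.002" --pt "0 0 0.002" --pt "0 0 0.002" --spin '[0, 0, 0, 0, 0]' --grip '[1, 1, 1, 1, 1]'

```text
time_s: 4.62
tcp_pos: [0.4753, 0.0669, 0.0776]
ee_rot: [[-0.933, -0.359, -0.0], [-0.359, 0.933, -0.001], [0.0, -0.001, -1.0]]
wrist_force: [3.1, -4.3, -2.0]
gripper_width: 0.099
gripper_force: 30.0
```

```bash
python3 -c "
from plan import *
plan((.4748,.067,.078,-124),(.4748,.067,.078,-89))
c=capture('scene');cv2.imwrite('pics/tap1.png',cv2.resize(c['pixels'][180:330,250:450],None,fx=4,fy=4,interpolation=cv2.INTER_CUBIC))
print(sense()['moment'],sense()['gripper_force'])"
```

```text
now [0.4753 0.0669 0.0776] -158.97 t 4.62 q6 -96.5 F [ 3.1 -4.3 -2. ] w 0.099
slide [0.0004, 0.0003, -0.0004] spin -34.97
slide [0.0, 0.0, -0.0] spin -35
[-1.32555319 -0.94477031  0.02559194] 29.998584799468517
```

View pics/tap1.png

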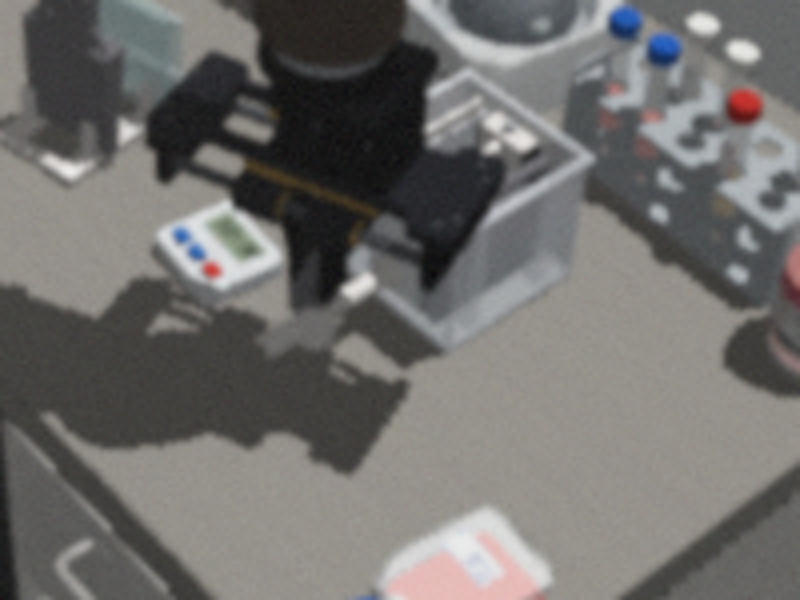

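Emit:
servo_tool --pt "0 0 0" --pt "0 0 0" --pt "0 0 0" --pt "0 0 0" --pt "0 0 0" --spin '[-5, -11, -17, -23, -29]' --grip '[1, 1, 1, 1, 1]'

```text
time_s: 5.08
tcp_pos: [0.475, 0.0673, 0.0776]
ee_rot: [[-0.639, -0.769, -0.001], [-0.769, 0.639, -0.0], [0.001, 0.0, -1.0]]
wrist_force: [1.7, -2.1, -0.9]
gripper_width: 0.104
gripper_force: 30.0
```

Emit:
servo_tool --pt "0 0 0" --pt "0 0 0" --pt "0 0 0" --pt "0 0 0" --pt "0 0 0" --spin '[-6, -12, -18, -24, -29]' --grip '[1, 1, 1, 1, 1]'

```text
time_s: 5.5
tcp_pos: [0.4745, 0.0674, 0.0776]
ee_rot: [[-0.186, -0.983, -0.001], [-0.983, 0.186, -0.0], [0.0, 0.001, -1.0]]
wrist_force: [-0.9, -0.8, 0.3]
gripper_width: 0.105
gripper_force: 30.0
```

Emit:
servo_tool --pt "0 0 0" --pt "0 0 0" --pt "0 0 0" --pt "0 0 0" --pt "0 0 0" --spin '[-5, -9, -12, -12, -12]' --grip '[1, 1, 1, 1, 1]'

```text
time_s: 5.92
tcp_pos: [0.4743, 0.0674, 0.0776]
ee_rot: [[0.017, -1.0, -0.002], [-1.0, -0.017, -0.0], [0.0, 0.002, -1.0]]
wrist_force: [-1.5, 0.4, 1.6]
gripper_width: 0.102
gripper_force: 30.0
```

```bash
python3 -c "
from plan import *
plan((.475,.067,.078,-89),(.4748,.067,.178,-79))
print(sense()['moment'],sense()['gripper_force'])"
```

```text
now [0.4743 0.0674 0.0776] -89.04 t 5.92 q6 -26.6 F [-1.5  0.4  1.6] w 0.102
slide [0.0004, -0.0006, -0.0004] spin -0.04
slide [-0.0, 0.0002, -0.1] spin -10
[0.09842919 0.56438885 0.08141466] 29.999532611109316
```

Emit:
servo_tool --pt "0 0 0" --pt "0 0 0" --pt "0 0 0" --pt "0 0 -0.005" --pt "0 0 -0.03" --spin '[0, 0, 0, 0, 0]' --grip '[0.6, 0.6, 0.6, 0.6, 0.6]'

```text
time_s: 6.33
tcp_pos: [0.4728, 0.0666, 0.1051]
ee_rot: [[0.017, -1.0, -0.008], [-1.0, -0.017, -0.003], [0.003, 0.008, -1.0]]
wrist_force: [1.0, -0.2, -0.4]
gripper_width: 0.363
gripper_force: 0.0
```

Emit:
servo_tool --pt "0 0 -0.03" --pt "0 0 -0.06" --pt "-0.03 0 -0.09" --pt "-0.07 0 -0.1" --pt "-0.11 0 -0.1" --spin '[0, 0, 0, 0, 0]' --grip '[0.6, 0.6, 0.6, 0.6, 0.6]'

```text
time_s: 6.75
tcp_pos: [0.4749, 0.1792, 0.2124]
ee_rot: [[0.016, -1.0, 0.008], [-1.0, -0.016, 0.005], [-0.005, -0.008, -1.0]]
wrist_force: [1.0, -0.6, 0.5]
gripper_width: 0.399
gripper_force: 0.0
```

```bash
sed -i 's/^cv2.imwrite.*//; s/; b=cv2.*//' m.py; python3 m.py; python3 -c "
from plan import *
plan((.475,.25,.21,-79),(.4748,.316,.178,-79),(.4748,.316,.118,-79))
for n in ('top','scene'):
  capture(n)
  for t in ('wedge_grip','wedge','rack','tank','bay_left','bay_right','tap_grip','cassette'): print(n,t,[(round(r['conf'],2),np.round(r['point'],3).tolist()) for r in tip_of(t,n)[:3]])
"
```

```text
top
tap 96 mean [0.476  0.0675 0.0811] rect [476.1  66.8] [53.5 14.1] 88.1 pca -89.5
tankrim 395 mean [0.5973 0.0516 0.0989] rect [592.2  66.7] [114.1 106.5] 0.8 pca -169.0
core+rim 894 mean [0.5961 0.0516 0.0931] rect [592.2  66.7] [114.1 106.5] 0.8 pca -169.1
wedgehandle 0
wedgeall 0
glass 226 mean [0.5298 0.3372 0.0776] rect [531.6 329.8] [16.9 88.7] 11.2 pca 105.0
rackbase 112 mean [0.5579 0.3402 0.0099] rect [552.8 358.9] [ 68.4 150.6] 39.0 pca -61.6
scene
tap 162 mean [0.471  0.065  0.0781] rect [471.9  67.1] [56.6 13.1] 88.9 pca -88.6
tankrim 681 mean [0.5891 0.0729 0.099 ] rect [589.   69.9] [118.5 111.3] 0.8 pca -177.6
core+rim 1561 mean [0.5882 0.0688 0.0928] rect [589.   69.9] [118.5 111.3] 0.8 pca -172.3
wedgehandle 145 mean [0.4715 0.3106 0.1148] rect [470.9 314.8] [15.7 52. ] 22.0 pca -73.8
wedgeall 595 mean [0.4722 0.3096 0.0819] rect [476.3 316.8] [25.4 79.2] 15.0 pca -74.7
glass 249 mean [0.5265 0.3123 0.072 ] rect [525.3 330. ] [21.8 93. ] 15.1 pca -76.3
rackbase 526 mean [0.4831 0.3099 0.0154] rect [497.4 330.5] [173.3 192.4] 89.4 pca 160.7
now [0.4741 0.1821 0.209
[... 277 characters left out ...]
4, 0.328, 0.001])]
top tank [(0.62, [0.587, 0.07, -0.002]), (0.38, [0.593, 0.07, 0.004])]
top bay_left [(0.69, [0.589, 0.1, 0.099]), (0.64, [0.589, 0.07, -0.0])]
top bay_right [(0.65, [0.59, 0.034, 0.097]), (0.3, [0.589, 0.072, 0.005])]
top tap_grip [(0.59, [0.478, 0.069, 0.079])]
top cassette []
scene wedge_grip [(0.83, [0.474, 0.317, 0.118])]
scene wedge [(0.97, [0.561, 0.483, 0.003]), (0.64, [0.473, 0.316, 0.008])]
scene rack [(0.65, [0.506, 0.327, -0.001])]
scene tank [(0.78, [0.591, 0.066, -0.001])]
scene bay_left [(0.67, [0.592, 0.097, 0.096]), (0.64, [0.711, 0.332, 0.002])]
scene bay_right [(0.62, [0.592, 0.036, 0.101])]
scene tap_grip [(0.56, [0.473, 0.067, 0.083])]
scene cassette []
```

Emit:
servo_tool --pt "-0.03 -0.002 0" --pt "-0.068 -0.004 0" --pt "-0.1 -0.005 0" --pt "-0.136 -0.0045 0.01" --pt "-0.136 -0.0045 0.03" --spin '[-3, -7, -9.7, -9.7, -9.7]' --grip '[0.6, 0.6, 0.6, 0.6, 0.6]'

```text
time_s: 8.17
tcp_pos: [0.4771, 0.3202, 0.1798]
ee_rot: [[0.191, -0.981, 0.007], [-0.981, -0.191, 0.006], [-0.005, -0.008, -1.0]]
wrist_force: [0.0, -0.2, 0.2]
gripper_width: 0.406
gripper_force: 0.0
```

```bash
python3 -c "
from plan import *
plan((.477,.318,.118,-79))"
```

```text
now [0.4771 0.3202 0.1798] -78.96 t 8.17 q6 -39.1 F [ 0.  -0.2  0.2] w 0.406
slide [0.0021, 0.0005, 0.0618] spin 0.04
```

Emit:
servo_tool --pt "0.001 0.0005 0.02" --pt "0.002 0.0005 0.04" --pt "0.002 0.0005 0.055" --pt "0.002 0.0005 0.062" --pt "0.002 0.0005 0.062" --spin '[0, 0, 0, 0, 0]' --grip '[0.6, 0.6, 0.6, 0.6, 0.7]'

```text
time_s: 8.58
tcp_pos: [0.4743, 0.3108, 0.114]
ee_rot: [[0.186, -0.983, -0.003], [-0.983, -0.186, -0.003], [0.002, 0.003, -1.0]]
wrist_force: [0.0, -0.6, -0.3]
gripper_width: 0.375
gripper_force: 0.0
```

Emit:
servo_tool --pt "0 0 0" --pt "0 0 0" --pt "0 0 0" --pt "0 0 0" --pt "0 0 0" --spin '[0, 0, 0, 0, 0]' --grip '[0.8, 0.9, 1, 1, 1]'

```text
time_s: 9.0
tcp_pos: [0.4756, 0.312, 0.117]
ee_rot: [[0.187, -0.982, 0.002], [-0.982, -0.187, 0.002], [-0.001, -0.002, -1.0]]
wrist_force: [-0.1, 0.7, 3.7]
gripper_width: 0.156
gripper_force: 29.9
```

```bash
python3 -c "
from plan import *
plan((.477,.318,.118,-79));print(sense()['moment'],sense()['gripper_force'])
c=capture('scene');cv2.imwrite('pics/wedge1.png',cv2.resize(c['pixels'][130:250,220:380],None,fx=4,fy=4,interpolation=cv2.INTER_CUBIC))"
```

```text
now [0.4756 0.312  0.117 ] -79.25 t 9.0 q6 -38.9 F [-0.1  0.7  3.7] w 0.156
slide [-0.0056, -0.0025, -0.001] spin -0.25
[ 0.15000386  0.15106279 -0.02851157] 29.946179377147928
```

View pics/wedge1.png

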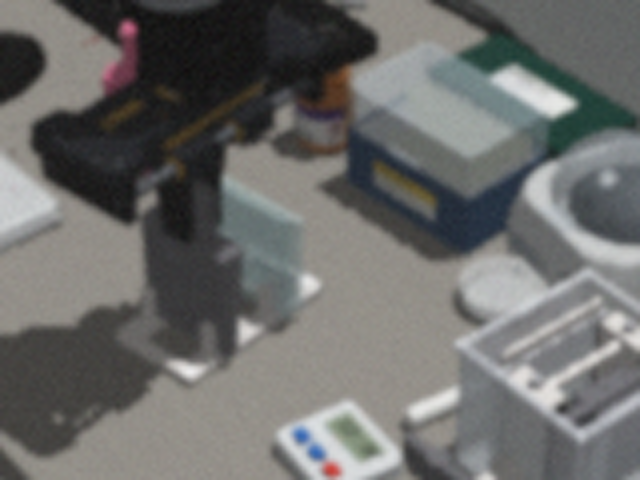

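Handle pinched (opening 13.6 mm fits). The wedge stands upright in the pads at px 190,270. Next I lift straight up.

Emit:
servo_tool --pt "0 0 -0.01" --pt "0 0 -0.025" --pt "0 0 -0.045" --pt "0 0 -0.065" --pt "0 0 -0.085" --spin '[0, 0, 0, 0, 0]' --grip '[1, 1, 1, 1, 1]'

```text
time_s: 9.47
tcp_pos: [0.4745, 0.3109, 0.2015]
ee_rot: [[0.186, -0.983, -0.001], [-0.983, -0.186, -0.001], [0.001, 0.002, -1.0]]
wrist_force: [0.5, -0.2, -1.1]
gripper_width: 0.163
gripper_force: 29.9
```

Emit:
servo_tool --pt "0 0 -0.02" --pt "0 0 -0.035" --pt "0 0 -0.045" --pt "0 0 -0.045" --pt "0 0 -0.045" --spin '[0, 0, 0, 0, 0]' --grip '[1, 1, 1, 1, 1]'

```text
time_s: 9.88
tcp_pos: [0.4746, 0.3113, 0.2455]
ee_rot: [[0.186, -0.983, -0.001], [-0.983, -0.186, 0.0], [-0.0, 0.001, -1.0]]
wrist_force: [-0.6, 0.2, -2.3]
gripper_width: 0.162
gripper_force: 29.9
```

```bash
python3 -c "
from plan import *
plan((.53,.255,.25,-52),(.585,.16,.25,-25),(.5955,.1107,.25,1));print(sense()['moment'],sense()['gripper_force'])
c=capture('scene');cv2.imwrite('pics/wedge2.png',cv2.resize(c['pixels'][100:250,220:380],None,fx=4,fy=4,interpolation=cv2.INTER_CUBIC))
for n in ('top','scene'):
  capture(n)
  for t in ('wedge_grip','wedge'): print(n,t,[(round(r['conf'],2),np.round(r['point'],3).tolist()) for r in tip_of(t,n)[:3]])
"
```

```text
now [0.4746 0.3113 0.2455] -79.28 t 9.88 q6 -38.9 F [-0.6  0.2 -2.3] w 0.162
slide [0.0656, -0.0439, -0.0045] spin -27.28
slide [0.1087, 0.0151, -0.0] spin -27
slide [0.0304, 0.0402, -0.0] spin -26
[ 4.03319926e-02  1.60638418e-05 -1.01021303e-02] 29.94283950305544
top wedge_grip [(0.61, [0.566, 0.484, 0.111])]
top wedge [(0.44, [0.562, 0.482, -0.0])]
scene wedge_grip [(0.81, [0.474, 0.316, 0.244]), (0.71, [0.566, 0.485, 0.109])]
scene wedge [(0.72, [0.47, 0.314, 0.137]), (0.7, [0.561, 0.481, -0.001])]
```

View pics/wedge2.png

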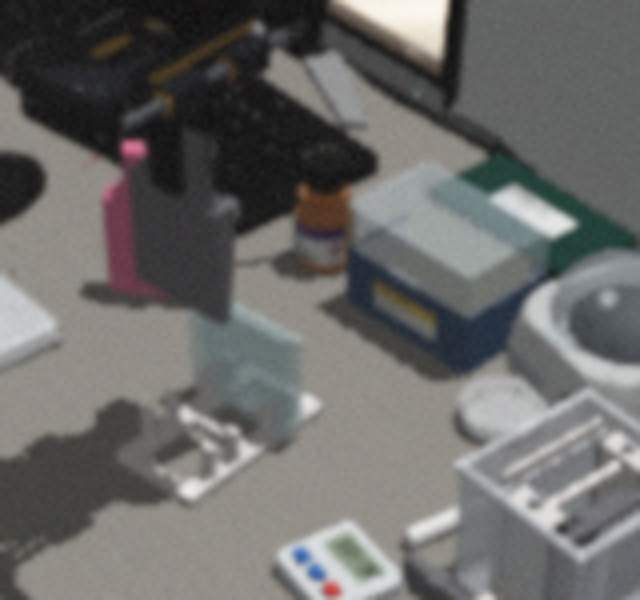

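The wedge is clear of the rack (foot at px 135–230, 270–315) and hangs straight. Next I carry it over the left bay.

Emit:
servo_tool --pt "0.008 -0.006 -0.001" --pt "0.022 -0.015 -0.002" --pt "0.038 -0.025 -0.003" --pt "0.053 -0.035 -0.004" --pt "0.066 -0.044 -0.0045" --spin '[-4, -10, -16, -22, -27]' --grip '[1, 1, 1, 1, 1]'

```text
time_s: 10.65
tcp_pos: [0.5311, 0.2541, 0.25]
ee_rot: [[0.616, -0.788, -0.0], [-0.788, -0.616, -0.0], [0.0, 0.0, -1.0]]
wrist_force: [0.8, 0.0, -1.1]
gripper_width: 0.161
gripper_force: 29.9
```

Emit:
servo_tool --pt "0.022 0.003 0" --pt "0.044 0.006 0" --pt "0.066 0.009 0" --pt "0.088 0.012 0" --pt "0.109 0.015 0" --spin '[-6, -12, -17, -22, -27]' --grip '[1, 1, 1, 1, 1]'

```text
time_s: 11.07
tcp_pos: [0.5859, 0.1584, 0.2499]
ee_rot: [[0.906, -0.423, -0.001], [-0.423, -0.906, -0.0], [-0.0, 0.001, -1.0]]
wrist_force: [0.8, -0.1, -0.7]
gripper_width: 0.157
gripper_force: 29.9
```

Emit:
servo_tool --pt "0.01 0.014 0" --pt "0.02 0.028 0" --pt "0.028 0.037 0" --pt "0.0305 0.04 0" --pt "0.0305 0.04 0" --spin '[-6, -12, -18, -23, -26]' --grip '[1, 1, 1, 1, 1]'

```text
time_s: 11.48
tcp_pos: [0.5961, 0.109, 0.2497]
ee_rot: [[1.0, 0.015, -0.001], [0.015, -1.0, -0.001], [-0.001, 0.001, -1.0]]
wrist_force: [0.0, 1.0, -1.9]
gripper_width: 0.162
gripper_force: 29.9
```

Emit:
servo_tool --pt "0 0 0" --pt "0 0 0.01" --pt "0 0 0.02" --pt "0 0 0.025" --pt "0 0 0.025" --spin '[0, 0, 0, 0, 0]' --grip '[1, 1, 1, 1, 1]'

```text
time_s: 11.9
tcp_pos: [0.5946, 0.1101, 0.2225]
ee_rot: [[1.0, 0.012, -0.005], [0.012, -1.0, -0.002], [-0.005, 0.001, -1.0]]
wrist_force: [0.0, 0.1, -1.9]
gripper_width: 0.161
gripper_force: 29.9
```

```bash
python3 -c "
from plan import *
plan((.595,.1107,.2,1));print(sense()['moment'],sense()['gripper_force'])
c=capture('scene');cv2.imwrite('pics/ins1.png',cv2.resize(c['pixels'][120:270,300:440],None,fx=4,fy=4,interpolation=cv2.INTER_CUBIC))
for n in ('top','scene'):
  capture(n)
  for t in ('wedge_grip','wedge','bay_left','tank'): print(n,t,[(round(r['conf'],2),np.round(r['point'],3).tolist()) for r in tip_of(t,n)[:3]])
"
```

```text
now [0.5946 0.1101 0.2225] 0.71 t 11.9 q6 64.9 F [ 0.   0.1 -1.9] w 0.161
slide [0.0004, -0.0006, 0.0225] spin -0.29
[-0.02247472  0.04172627 -0.01723627] 29.94291677721776
top wedge_grip [(0.64, [0.588, 0.109, 0.224]), (0.63, [0.566, 0.485, 0.111])]
top wedge [(0.59, [0.564, 0.481, 0.001]), (0.51, [0.591, 0.109, 0.118]), (0.47, [0.59, 0.102, 0.102])]
top bay_left [(0.93, [0.591, 0.1, 0.103])]
top tank [(0.87, [0.586, 0.072, -0.0])]
scene wedge_grip [(0.84, [0.565, 0.487, 0.11]), (0.72, [0.593, 0.11, 0.226]), (0.48, [0.592, 0.036, 0.098])]
scene wedge [(0.97, [0.559, 0.483, 0.003]), (0.63, [0.594, 0.111, 0.116])]
scene bay_left [(0.77, [0.594, 0.1, 0.095])]
scene tank [(0.79, [0.594, 0.066, -0.002])]
```

View pics/ins1.png

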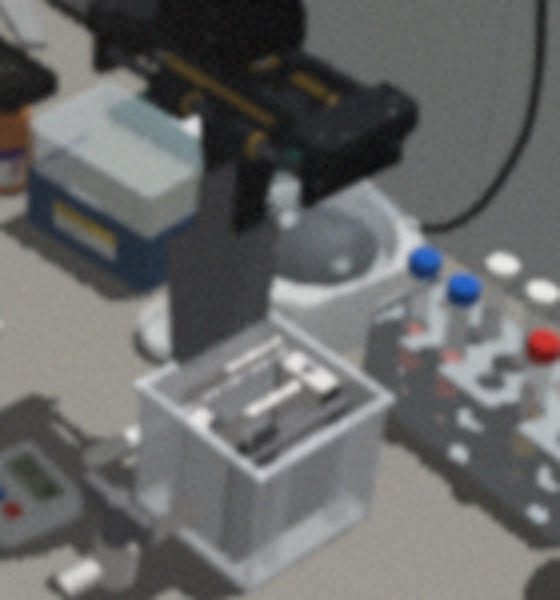

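```bash
python3 -c "
from plan import *
for n in ('top','scene'):
  c=capture(n);P=cloud(c)[c['depth']>0]
  m=(abs(P[:,0]-.59)<.04)&(abs(P[:,1]-.07)<.06)&(P[:,2]>.088)&(P[:,2]<.108)
  h,e=np.histogram(P[m][:,1]*1000,bins=np.arange(10,132,2)); print(n,[(int(a),int(b)) for a,b in zip(e,h) if b])
"
```

```text
top [(12, 3), (14, 15), (16, 22), (18, 21), (20, 25), (22, 1), (26, 1), (28, 9), (30, 9), (32, 4), (34, 5), (36, 12), (38, 14), (40, 13), (42, 17), (44, 2), (46, 5), (48, 9), (50, 3), (52, 9), (54, 9), (56, 4), (58, 2), (60, 2), (62, 5), (64, 4), (66, 6), (68, 18), (70, 7), (72, 5), (74, 5), (78, 5), (80, 4), (82, 4), (84, 1), (86, 1), (92, 3), (94, 8), (96, 9), (114, 6), (116, 13), (118, 16), (120, 14), (122, 10)]
scene [(12, 4), (14, 13), (16, 31), (18, 44), (20, 19), (22, 7), (24, 1), (28, 1), (30, 4), (32, 6), (34, 6), (36, 15), (38, 19), (40, 18), (42, 17), (44, 13), (46, 7), (48, 7), (50, 14), (52, 14), (54, 6), (56, 6), (58, 4), (60, 7), (62, 8), (64, 5), (66, 19), (68, 19), (70, 11), (72, 8), (74, 6), (76, 1), (78, 5), (80, 8), (82, 4), (84, 3), (86, 6), (88, 1), (90, 1), (92, 11), (94, 30), (96, 45), (98, 39), (100, 5), (102, 1), (112, 1), (114, 7), (116, 46), (118, 41), (120, 18), (122, 5)]
```

Walls are at y≈18.5 and 118.5 mm, so the tank's middle is at 68.7 mm. The comb is at about 96.5 mm. The foot is centred at 108 mm, clear of both cassette and wall, so I'll lower it in steps.

Emit:
servo_tool --pt "0 0 0.006" --pt "0 0 0.012" --pt "0 0 0.018" --pt "0 0 0.024" --pt "0 0 0.024" --spin '[0, 0, 0, 0, 0]' --grip '[1, 1, 1, 1, 1]'

```text
time_s: 12.97
tcp_pos: [0.5949, 0.11, 0.199]
ee_rot: [[1.0, 0.013, -0.004], [0.013, -1.0, -0.001], [-0.004, 0.001, -1.0]]
wrist_force: [0.2, -1.1, -1.5]
gripper_width: 0.161
gripper_force: 29.9
```

Emit:
servo_tool --pt "0 0 0.003" --pt "0 0 0.006" --pt "0 0 0.009" --pt "0 0 0.01" --pt "0 0 0.01" --spin '[0, 0, 0, 0, 0]' --grip '[1, 1, 1, 1, 1]'

```text
time_s: 13.38
tcp_pos: [0.5958, 0.1102, 0.1909]
ee_rot: [[1.0, 0.013, -0.001], [0.013, -1.0, -0.0], [-0.001, 0.0, -1.0]]
wrist_force: [-0.6, -0.1, -1.5]
gripper_width: 0.157
gripper_force: 29.9
```

```bash
python3 -c "
from plan import *
plan((.595,.1079,.17,1));print(sense()['moment'],sense()['gripper_force'])
"
```

```text
now [0.5958 0.1102 0.1909] 0.73 t 13.38 q6 65.0 F [-0.6 -0.1 -1.5] w 0.157
slide [-0.0008, 0.0022, 0.0209] spin -0.27
[-0.12333043 -0.00603409  0.06019749] 29.945181808434427
```

Emit:
servo_tool --pt "0 0.0005 0.004" --pt "0 0.001 0.008" --pt "0 0.0015 0.012" --pt "0 0.002 0.016" --pt "0 0.0025 0.02" --spin '[0, 0, 0, 0, 0]' --grip '[1, 1, 1, 1, 1]'

```text
time_s: 13.8
tcp_pos: [0.5959, 0.1076, 0.1707]
ee_rot: [[1.0, 0.013, -0.0], [0.013, -1.0, -0.0], [-0.0, 0.0, -1.0]]
wrist_force: [0.2, -0.4, -0.8]
gripper_width: 0.156
gripper_force: 29.9
```

Emit:
servo_tool --pt "0 0.0005 0.004" --pt "0 0.001 0.008" --pt "0 0.0012 0.01" --pt "0 0.0012 0.01" --pt "0 0.0012 0.01" --spin '[0, 0, 0, 0, 0]' --grip '[1, 1, 1, 1, 1]'

```text
time_s: 14.22
tcp_pos: [0.5958, 0.1065, 0.161]
ee_rot: [[1.0, 0.013, -0.001], [0.013, -1.0, -0.0], [-0.001, 0.0, -1.0]]
wrist_force: [-0.3, -1.1, -1.9]
gripper_width: 0.155
gripper_force: 29.9
```

```bash
python3 -c "
from plan import *
plan((.595,.1052,.15,1));print(sense()['moment'],sense()['gripper_force'])
"
```

```text
now [0.5958 0.1065 0.161 ] 0.73 t 14.22 q6 65.3 F [-0.3 -1.1 -1.9] w 0.155
slide [-0.0008, 0.0013, 0.011] spin -0.27
[-0.28016734  0.04634952  0.05877929] 29.949443911900744
```

Emit:
servo_tool --pt "0 0.0004 0.003" --pt "0 0.0008 0.006" --pt "0 0.0012 0.009" --pt "0 0.0014 0.011" --pt "0 0.0014 0.011" --spin '[0, 0, 0, 0, 0]' --grip '[1, 1, 1, 1, 1]'

```text
time_s: 14.63
tcp_pos: [0.5962, 0.1052, 0.1502]
ee_rot: [[1.0, 0.013, 0.0], [0.013, -1.0, -0.0], [0.0, 0.0, -1.0]]
wrist_force: [-0.6, 0.2, -0.8]
gripper_width: 0.164
gripper_force: 30.0
```

```bash
python3 -c "
from plan import *
plan((.595,.1038,.138,1));print(sense()['moment'],sense()['gripper_force'])
"
```

```text
now [0.5962 0.1052 0.1502] 0.75 t 14.63 q6 65.4 F [-0.6  0.2 -0.8] w 0.164
slide [-0.0012, 0.0014, 0.0122] spin -0.25
[-0.38090996 -0.12422585  0.0366061 ] 29.955003230134025
```

Emit:
servo_tool --pt "0 0.0003 0.002" --pt "0 0.0005 0.004" --pt "0 0.0008 0.006" --pt "0 0.001 0.008" --pt "0 0.001 0.008" --spin '[0, 0, 0, 0, 0]' --grip '[1, 1, 1, 1, 1]'

```text
time_s: 15.05
tcp_pos: [0.5965, 0.1042, 0.1423]
ee_rot: [[1.0, 0.013, 0.001], [0.013, -1.0, 0.0], [0.001, -0.0, -1.0]]
wrist_force: [1.4, -0.7, 1.1]
gripper_width: 0.163
gripper_force: 30.0
```

Emit:
servo_tool --pt "0 0.0001 0.001" --pt "0 0.0003 0.002" --pt "0 0.0004 0.003" --pt "0 0.0005 0.004" --pt "0 0.0005 0.004" --spin '[0, 0, 0, 0, 0]' --grip '[1, 1, 1, 1, 1]'

```text
time_s: 15.47
tcp_pos: [0.5957, 0.1036, 0.1376]
ee_rot: [[1.0, 0.012, -0.001], [0.012, -1.0, -0.0], [-0.001, 0.0, -1.0]]
wrist_force: [1.8, -0.4, -0.9]
gripper_width: 0.162
gripper_force: 30.0
```

```bash
python3 -c "
from plan import *
plan((.595,.1033,.134,1));print(sense()['moment'],sense()['gripper_force'])
c=capture('scene');P=cloud(c)[c['depth']>0]
m=(abs(P[:,0]-.59)<.04)&(abs(P[:,1]-.07)<.06)&(P[:,2]>.088)&(P[:,2]<.108)
h,e=np.histogram(P[m][:,1]*1000,bins=np.arange(80,132,2)); print([(int(a),int(b)) for a,b in zip(e,h) if b])
"
```

```text
now [0.5957 0.1036 0.1376] 0.71 t 15.47 q6 65.5 F [ 1.8 -0.4 -0.9] w 0.162
slide [-0.0007, 0.0003, 0.0036] spin -0.29
[-0.31283573 -0.31349856  0.09397517] 29.95328311691992
[(80, 4), (82, 5), (84, 6), (86, 6), (88, 10), (90, 41), (92, 57), (94, 22), (96, 16), (98, 47), (100, 16), (102, 4), (104, 2), (106, 2), (108, 6), (110, 4), (112, 6), (114, 2), (116, 3), (118, 3), (120, 1), (122, 2)]
```

The comb moved to y≈92.5 mm, near flush (92.7). Now I press down in small steps, watching the force.

Emit:
servo_tool --pt "0 0.0001 0.0007" --pt "0 0.0001 0.0014" --pt "0 0.0002 0.002" --pt "0 0.0002 0.002" --pt "0 0.0002 0.002" --spin '[0, 0, 0, 0, 0]' --grip '[1, 1, 1, 1, 1]'

```text
time_s: 15.93
tcp_pos: [0.5958, 0.1035, 0.1361]
ee_rot: [[1.0, 0.013, -0.001], [0.013, -1.0, -0.0], [-0.001, 0.0, -1.0]]
wrist_force: [-0.0, -0.2, 0.0]
gripper_width: 0.161
gripper_force: 30.0
```

Emit:
servo_tool --pt "0 0 0.0005" --pt "0 0.0001 0.001" --pt "0 0.0001 0.0015" --pt "0 0.0001 0.0015" --pt "0 0.0001 0.0015" --spin '[0, 0, 0, 0, 0]' --grip '[1, 1, 1, 1, 1]'

```text
time_s: 16.35
tcp_pos: [0.5961, 0.1034, 0.135]
ee_rot: [[1.0, 0.013, 0.0], [0.013, -1.0, 0.0], [0.0, -0.0, -1.0]]
wrist_force: [-1.7, 0.4, 4.3]
gripper_width: 0.158
gripper_force: 30.0
```

Emit:
servo_tool --pt "0 0 0.0005" --pt "0 0 0.001" --pt "0 0.0001 0.001" --pt "0 0.0001 0.001" --pt "0 0.0001 0.001" --spin '[0, 0, 0, 0, 0]' --grip '[1, 1, 1, 1, 1]'

```text
time_s: 16.77
tcp_pos: [0.5963, 0.1034, 0.134]
ee_rot: [[1.0, 0.013, 0.001], [0.013, -1.0, 0.0], [0.001, -0.0, -1.0]]
wrist_force: [-1.8, 1.1, 4.7]
gripper_width: 0.156
gripper_force: 30.0
```

Emit:
servo_tool --pt "0 0 0.0005" --pt "0 0 0.001" --pt "0 0.0001 0.001" --pt "0 0.0001 0.001" --pt "0 0.0001 0.001" --spin '[0, 0, 0, 0, 0]' --grip '[1, 1, 1, 1, 1]'

```text
time_s: 17.18
tcp_pos: [0.5964, 0.1034, 0.1334]
ee_rot: [[1.0, 0.013, 0.001], [0.013, -1.0, 0.0], [0.001, -0.0, -1.0]]
wrist_force: [-1.8, 1.1, 6.3]
gripper_width: 0.162
gripper_force: 30.0
```

Emit:
servo_tool --pt "0 0 0.0005" --pt "0 0 0.001" --pt "0 0.0001 0.001" --pt "0 0.0001 0.001" --pt "0 0.0001 0.001" --spin '[0, 0, 0, 0, 0]' --grip '[1, 1, 1, 1, 1]'

```text
time_s: 17.6
tcp_pos: [0.5965, 0.1034, 0.133]
ee_rot: [[1.0, 0.013, 0.002], [0.013, -1.0, 0.0], [0.002, -0.0, -1.0]]
wrist_force: [-1.9, 1.0, 8.7]
gripper_width: 0.161
gripper_force: 30.0
```

Emit:
servo_tool --pt "0 0 0.0005" --pt "0 0 0.001" --pt "0 0.0001 0.001" --pt "0 0.0001 0.001" --pt "0 0.0001 0.001" --spin '[0, 0, 0, 0, 0]' --grip '[1, 1, 1, 1, 1]'

```text
time_s: 18.02
tcp_pos: [0.5966, 0.1035, 0.1328]
ee_rot: [[1.0, 0.014, 0.002], [0.014, -1.0, 0.001], [0.002, -0.001, -1.0]]
wrist_force: [-3.0, 1.3, 12.4]
gripper_width: 0.158
gripper_force: 30.0
```

```bash
cat > chk.py <<'E'
from plan import *
plan();print(np.round(sense()['moment'],2),sense()['gripper_force'])
for n in('scene','top'):
    c=capture(n);P=cloud(c)[c['depth']>0]
    m=(abs(P[:,0]-.59)<.04)&(abs(P[:,1]-.07)<.06)&(P[:,2]>.088)&(P[:,2]<.108)
    h,e=np.histogram(P[m][:,1]*1000,bins=np.arange(80,132,2)); print([(int(a),int(b)) for a,b in zip(e,h) if b])
    for t in('wedge','wedge_grip','cassette'): print(n,t,[(round(r['conf'],2),np.round(r['point'],3).tolist()) for r in tip_of(t,n)[:2]])
E
python3 chk.py
```

```text
now [0.5966 0.1035 0.1328] 0.79 t 18.02 q6 65.6 F [-3.   1.3 12.4] w 0.158
[0.31 1.22 0.22] 30.02172680106014
[(80, 6), (82, 5), (84, 6), (86, 4), (88, 10), (90, 35), (92, 63), (94, 20), (96, 17), (98, 42), (100, 15), (102, 7), (104, 5), (106, 5), (108, 4), (110, 3), (112, 7), (114, 1), (116, 8), (122, 4)]
scene wedge [(0.98, [0.56, 0.478, 0.005])]
scene wedge_grip [(0.97, [0.568, 0.485, 0.11]), (0.7, [0.595, 0.106, 0.132])]
scene cassette []
[(80, 4), (82, 4), (84, 1), (86, 3), (88, 5), (90, 8), (92, 14), (94, 2), (96, 5), (98, 1), (100, 2), (102, 2), (104, 6), (106, 2), (108, 4), (110, 4), (112, 7), (114, 8), (116, 6), (118, 8), (120, 11)]
top wedge [(0.84, [0.563, 0.479, 0.002]), (0.42, [0.592, 0.098, 0.025])]
top wedge_grip [(0.96, [0.566, 0.485, 0.11]), (0.57, [0.59, 0.105, 0.134])]
top cassette [(0.56, [0.588, 0.088, 0.008]), (0.36, [0.475, 0.065, 0.076])]
```

Emit:
servo_tool --pt "0 0 0.0005" --pt "0 0 0.001" --pt "0 0 0.0015" --pt "0 0 0.002" --pt "0 0 0.002" --spin '[0, 0, 0, 0, 0]' --grip '[1, 1, 1, 1, 1]'

```text
time_s: 18.83
tcp_pos: [0.5967, 0.1035, 0.1326]
ee_rot: [[1.0, 0.014, 0.003], [0.014, -1.0, 0.0], [0.003, -0.0, -1.0]]
wrist_force: [-6.1, 1.7, 19.2]
gripper_width: 0.163
gripper_force: 30.0
```

Emit:
servo_tool --pt "0 0 0.0005" --pt "0 0 0.001" --pt "0 0 0.0015" --pt "0 0 0.002" --pt "0 0 0.002" --spin '[0, 0, 0, 0, 0]' --grip '[1, 1, 1, 1, 1]'

```text
time_s: 19.25
tcp_pos: [0.5968, 0.1034, 0.1325]
ee_rot: [[1.0, 0.015, 0.004], [0.015, -1.0, 0.0], [0.004, -0.0, -1.0]]
wrist_force: [-10.0, 2.6, 27.3]
gripper_width: 0.158
gripper_force: 30.0
```

Emit:
servo_tool --pt "-0.0005 0 0" --pt "-0.001 0 0" --pt "-0.0015 0 0" --pt "-0.0015 0 0" --pt "-0.0015 0 0" --spin '[0, 0, 0, 0, 0]' --grip '[1, 1, 1, 1, 1]'

```text
time_s: 19.67
tcp_pos: [0.5968, 0.1035, 0.1325]
ee_rot: [[1.0, 0.015, 0.007], [0.015, -1.0, 0.001], [0.007, -0.001, -1.0]]
wrist_force: [-5.0, 0.7, 24.3]
gripper_width: 0.158
gripper_force: 30.0
```

```bash
python3 chk.py; python3 -c "
from h import *
c=capture('scene');a=cv2.resize(c['pixels'][150:275,300:420],None,fx=4.4,fy=4.4,interpolation=cv2.INTER_CUBIC);cv2.imwrite('pics/fin.png',a)"
```

```text
now [0.5968 0.1035 0.1325] 0.84 t 19.67 q6 65.5 F [-5.   0.7 24.3] w 0.158
[0.09 1.97 0.12] 30.00727000180632
[(80, 6), (82, 7), (84, 3), (86, 6), (88, 9), (90, 40), (92, 49), (94, 23), (96, 25), (98, 30), (100, 23), (102, 7), (104, 5), (106, 5), (108, 5), (110, 6), (112, 4), (114, 4), (116, 5), (118, 7), (120, 1), (122, 2), (124, 1)]
scene wedge []
scene wedge_grip [(0.56, [0.566, 0.484, 0.108]), (0.54, [0.595, 0.105, 0.134])]
scene cassette []
[(80, 4), (82, 4), (84, 3), (88, 5), (90, 10), (92, 14), (94, 2), (96, 6), (98, 1), (100, 1), (102, 2), (104, 5), (106, 2), (108, 6), (110, 7), (112, 8), (114, 8), (116, 5), (118, 9), (120, 11)]
top wedge [(0.67, [0.564, 0.483, 0.002]), (0.61, [0.594, 0.099, 0.024])]
top wedge_grip [(0.86, [0.565, 0.485, 0.11]), (0.43, [0.59, 0.104, 0.135])]
top cassette [(0.49, [0.588, 0.093, 0.008])]
```

View pics/fin.png

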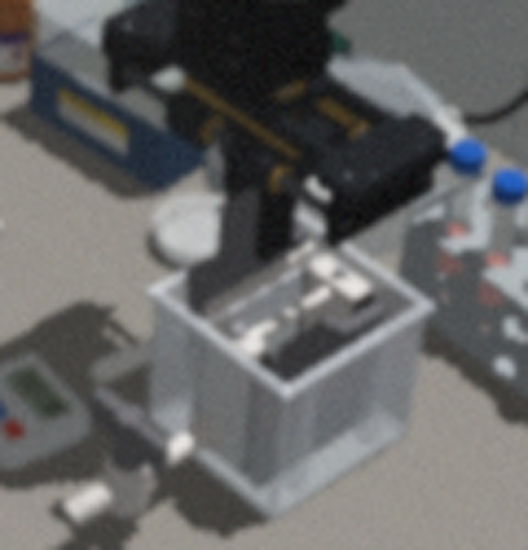

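The wedge sits level in the left bay (px 250,270), the comb is parallel and close against the core, and the tap bar is square across the spout (px 130,410). The arm presses steadily with about 24 N, so I'm handing in.

```bash
python3 -c "
from station import *
print(finish_job())"
```

```text
the job is handed in; nothing more can be done
None
```

I shut the drain tap square across the spout, then pushed the wedge home behind the cassette in the left bay; the cassette measures upright and flush to the gasket, within camera accuracy. I handed in at about 20 s, still gripping the wedge and pressing it down with about 24 N, and touched nothing else on the bench.

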